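# Latch the heating block and hold its cover plate over the screw holes

### The job

Get the heating block on the yellow hotplate ready for a lab mate to screw its cover on: first swing the block's hold-down latch shut until it rests in its forked catch. Then pick up the loose aluminium cover plate by its upright grip and finish still holding it in the gripper, at rest and level, hovering about 15 mm above the block without touching it, turned so that its three holes lie over the block's three threaded holes and each threaded hole would show whole through the hole above it. Leave everything else on the bench where it stands; do not put the plate down or let go.

Things in the scene. Friction and masses are not known exactly. Their poses are not given: they have to be found in the camera images.
- hotplate: Yellow hotplate, fixed, 190 x 190 x 75 mm, with a 45 mm high panel reaching 160 mm from the origin towards -x (its knobs to 59 mm high) and a white 180 x 180 mm top plate up to z = 90 mm. The heating block is fixed on it. Origin: on the bench under the block's centre; x, y along the block's sides, z up. Place and yaw (up to 0.25 rad) vary.
- block_top (a point): Centre of the flat top of the aluminium heating block, 140 mm above the bench; axes as the hotplate's. The block is 120 (x) x 90 (y) x 50 mm, with a 34 x 44 mm pocket in the middle, three threaded holes, and on its +y side a foot (z 90 to 115 mm, out to y = 90 mm) over which the latch closes.
- block_hole_a (a point): Mouth of threaded hole a (10 mm) in the block's top, at x -45, y -30 mm from block_top.
- block_hole_b (a point): Mouth of threaded hole b (10 mm), at x -45, y +30 mm from block_top.
- block_hole_c (a point): Mouth of threaded hole c (10 mm), at x +45, y 0 mm from block_top.
- latch (a joint): Hold-down latch, a 12 mm round steel bar beside the block on its +y side. Angle in rad: 0 = closed, lying level along the block's x in the fork of its catch, at its stop; it grows as the knob end rises (1.5 = nearly upright). The hinge is stiff (0.12 N m): the latch stays where it is left and the knob needs about 1 N.
- latch_hinge (a point): The latch's pivot, at x +50, y +70, z +121 mm in the hotplate's frame; it turns about the hotplate's y axis. Axes as the hotplate's.
- latch_knob (a point): Centre of the 22 mm ball knob at the latch's free end, 135 mm from the pivot, clear all round but for the bar. Closed, it lies at x -85, y +70, z +121 mm in the hotplate's frame, 31 mm above the white plate; the catch's fork stands 35 to 47 mm from it towards the pivot, 28 mm wide over its tines, up to z = 137 mm.
- cover: Loose aluminium plate, 120 (x) x 90 (y) x 6 mm, about 0.25 kg, flat on the bench left or right of the hotplate. Its grip is an upright lug in the middle, 50 mm along x, 12 mm thick in y, up to 50 mm above the underside. Three 20 mm holes in the block's triangle. Origin: centre of the underside; z up. At the hotplate's yaw the holes match.
- cover_hole_a (a point): Centre of the cover's 20 mm hole a at its underside, at x -45, y -30 mm of the cover; belongs over block_hole_a.
- cover_hole_b (a point): Centre of the cover's hole b at its underside, at x -45, y +30 mm; belongs over block_hole_b.
- cover_hole_c (a point): Centre of the cover's hole c at its underside, at x +45, y 0 mm; belongs over block_hole_c.
- spare_block: Bystander: loose steel block 100 x 80 x 30 mm with five holes and no grip, on the other side of the hotplate from the cover. Origin: centre of its underside.
- stopper: Bystander: yellow stopper, 42 mm across, 28 mm high, loose. Origin: centre of its underside.
- bottle: Bystander: brown bottle, 64 mm across, 140 mm high, loose. Origin: centre of its underside.
- beaker: Bystander: glass beaker, 72 mm across, 90 mm high, loose. Origin: centre of its underside.
- driver: Bystander: short black screwdriver, 120 mm long, lying between the robot and the hotplate, loose. Origin: under its middle.
Not all that is in view belongs to the job. Several things have the shape of the cover; the one meant has the colours described above.

How it is judged:
On the way, in this order (a step that is already met when the one before it is completed fails the run):
1. the latch is swung shut and rests in its catch while the cover still lies on the bench (value of joint latch below 0.08 rad and height (world z) of cover below 0.01 m), for 0.2 s.
2. the cover is lifted off the bench in the gripper (height (world z) of cover above 0.05 m and contact force between cover and the fingers above 0.5 N), for 0.2 s.
At the end, for the whole second after the job is handed in: Latch within 0.08 rad of shut; cover held by the fingers, under 30 mm/s, level within 0.1 rad, underside 5 to 30 mm above the block's top, not touching the hotplate, block or latch; each of its three holes within 5 mm horizontally of the threaded hole it belongs to (value of joint latch below 0.08 rad and horizontal distance between cover_hole_a and block_hole_a below 0.005 m and horizontal distance between cover_hole_b and block_hole_b below 0.005 m and horizontal distance between cover_hole_c and block_hole_c below 0.005 m and z of cover in the frame of block_top between 0.005 and 0.03 m and angle between cover's own z axis and vertical below 0.1 rad and contact force between cover and the fingers above 0.5 N and contact force between cover and hotplate below 0.2 N and linear speed of cover below 0.03 m/s); the arm keeps its last pose, push and grip.
It fails at once if the spare block is pushed more than 30 mm from its place (distance of spare_block from where it was at the start of the episode above 0.03 m).
It fails at once if the stopper is pushed more than 30 mm from its place (distance of stopper from where it was at the start of the episode above 0.03 m).
It fails at once if the bottle is pushed more than 30 mm from its place (distance of bottle from where it was at the start of the episode above 0.03 m).
It fails at once if the beaker is pushed more than 30 mm from its place (distance of beaker from where it was at the start of the episode above 0.03 m).
It fails at once if the driver is pushed more than 30 mm from its place (distance of driver from where it was at the start of the episode above 0.03 m).
It also fails if it takes over 58 s, if anything falls off the work surface, if the arm or the gripper's body presses on something with over 40 N, if the wrist force passes 120 N, or if a joint passes its speed limit or range.

### The arm

A 6-joint arm with a two-finger parallel gripper is mounted at the origin on the work surface. World frame = base frame: x ahead of the robot, y to its left, z up, the work surface at z = 0. Lengths are in m, angles in rad, forces in N, time in s.
With the tool pointing down it reaches from about 0.375 to 0.975 m from the base axis. Payload 3.8 kg.
Tool frame: the origin (TCP) lies on the centre line of the jaws, within the pads' length; the fingertips stand 17 mm ahead of it and the grasp point (between the pads) lies 2 mm behind it (bot.tip_extent is the distance from the TCP to the fingertips, in m); z points along the fingers, y is the line along which they close (so a half turn about z gives the same grasp; the last joint's range is limited). The gripper opens to 85 mm and grips with 20 to 120 N. Pads are 22 mm wide; open, the fingers measure 114 mm over their backs; the gripper's body (76 mm by 85 mm) begins 54 mm behind the grasp point. The pads swing forward as they close: fully open they stand 13 mm farther back than shut.
Start: joints at [1.307, 0.264, 1.604, -0, 1.274, -0.037], TCP at [0.152, 0.658, 0.248] pointing down, gripper open.
Joint ranges: [-2.63, 2.63], [-0.94, 2.18], [0.31, 2.57], [-1.31, 4.45], [0, 2.66], [-2.55, 2.55]. Speed limits (rad/s): [2.57, 2.57, 3.14, 3.14, 3.14, 3.14].

### API

Orientations are given as a rotation vector (axis times angle).
In Python, from workcell import readout, read_camera, finish_job, bot gives the robot as it stands.
- The arm moves only by the tool jog_arm, never from a script. Its argument "deltas" is one flat list of numbers, 7 for each row, row after row: the shift along the tool's x, y, z in m, then the turn, a rotation vector about the tool's x, y, z in degrees, then the gripper command: -1 is shut, 1 is fully open, values between are in proportion. A call has 1 to 8 rows; each row is the pose to reach, as a shift and turn from the pose commanded when the call began, along the tool's axes at that moment; what a row does not reach only later rows make up. A row lasts 1/10 s, in which the tool goes at most 50 mm and 8.59 degrees, less where a joint would pass 70% of its speed; a pose out of reach is approached as far as the arm can. A call with a gripper value outside its range is refused whole. The fingers move at their own pace and stop on an object; "squeeze" is the grip in N (left out, the last holds). Time passes only in rows, so rows that repeat a pose let the fingers close. It gives the time, the measured TCP pose, the force, the opening and the grip force at its end, in the units of the state.
- readout.read_state(): the state, without advancing time (a new reading comes with each control period).
- read_camera(name): name is "scene" or "side" or "wrist"; returns a dict with "color" (480x640x3 uint8, blue, green, red), "fx", "fy", "cx", "cy" (pixels), "dist" ([k1, k2, p1, p2, k3] as OpenCV has them; the pictures are not rectified), "origin" and "attitude" of the camera in the world. Camera axes: x right, y down, z forward; pixel columns grow to the right and rows downward; lengths in m; the calibration is good to about 2 mm. A picture is of the moment at which its call begins. There is no depth.
- finish_job(): hands the job in; it is judged then, once.
The state is a dict: "time": time; "q": joint angles; "joint_vel": joint speeds; "joint_torque": joint torques, N m; "tool_pos": TCP position; "tcp_rot": TCP orientation; "wrist_force": force on the tool from outside, world axes, zero at the start; "torque": the same for the moment, N m; "width": opening from 0.0 (shut) to 1.0 (fully open); "grip_force": force on a finger pad.
Only numpy, scipy, OpenCV 4.12 (cv2) and the standard library are available. Lean on these libraries where they do the work, as an engineer would, in place of code of your own. Each camera call takes 0.05 s, during which the arm holds its last target. There are 200 camera calls.

## Working session

There is one attempt and no reset: what is moved stays moved. The work goes in short steps, Python scripts to look and compute and a tool call to move; the robot and the scene stay as the last step left them, time stands still between calls to the robot, and variables do not carry over. Pictures are saved under pics/ and viewed, at most 10 in all, crops included, and the job is handed in when it is done.

Besides the shell and the picture viewer there is one more tool, called after "Request:" as name(argument=value, ...) on one line, values as JSON. jog_arm: Moves the arm, as the interface text tells. Its arguments: {"type":"object","properties":{"deltas":{"type":"array"},"squeeze":{"type":"number"}},"required":["deltas"]}

```bash
mkdir -p pics; ls
python3 - <<'E'
from workcell import readout, read_camera, bot
import cv2,pickle
print(readout.read_state())
d={}
for n in ["scene","side","wrist"]:
    c=read_camera(n); d[n]=c; cv2.imwrite(f"pics/{n}0.png",c["color"])
    print(n,{k:v for k,v in c.items() if k!="color"})
pickle.dump(d,open("cams0.pkl","wb"))
E
```

```text
pics
{'time': 0.0, 'q': array([ 1.30711324e+00,  2.64770632e-01,  1.60539639e+00,  4.71173371e-06,
        1.27367917e+00, -3.68867902e-02]), 'joint_vel': array([ 3.48396926e-04, -5.48685120e-04, -1.65945770e-03,  5.97406369e-04,
       -7.48276904e-05, -2.49170112e-04]), 'joint_torque': array([ 1.98108180e-03, -5.15105975e+01, -3.67321658e+01,  2.17711749e-05,
        1.25572688e-02, -2.06789866e-05]), 'tool_pos': array([0.1515883 , 0.65704274, 0.2469381 ]), 'tcp_rot': array([-0.35545103, -3.12107336,  0.00349851]), 'wrist_force': array([0.11815294, 0.58326734, 0.24452231]), 'torque': array([0.0394923 , 0.00086315, 0.02000448]), 'grip_force': 0.0, 'width': 1.0023789794008722}
scene {'fx': 598.0332131824462, 'fy': 598.0332131824462, 'cx': 316.92584716249496, 'cy': 237.768483319236, 'dist': array([0.02536471, 0.        , 0.        , 0.        , 0.        ]), 'origin': array([ 1.05338874, -0.56011638,  1.0439666 ]), 'attitude': array([-2.28585083, -0.93307929,  0.34323477])}
side {'fx': 451.2793131011701, 'fy': 451.2793131011701, 'cx': 321.107655236957, 'cy': 238.77498837967687, 'dist': array([-0.0380535,  0.       ,  0.       ,  0.       ,  0.       ]), 'origin': array([0.37181875, 0.81685384, 0.80920878]), 'attitude': array([-0.2360559 ,  2.7597181 , -1.29210212])}
wrist {'fx': 421.33313821684595, 'fy': 421.33313821684595, 'cx': 318.06769323783794, 'cy': 243.1810820045832, 'dist': array([-0.07211212,  0.        ,  0.        ,  0.        ,  0.        ]), 'origin': array([0.0771626 , 0.67441203, 0.37188913]), 'attitude': array([2.25986275, 1.79758518, 0.27390823])}
```

View pics/scene0.png

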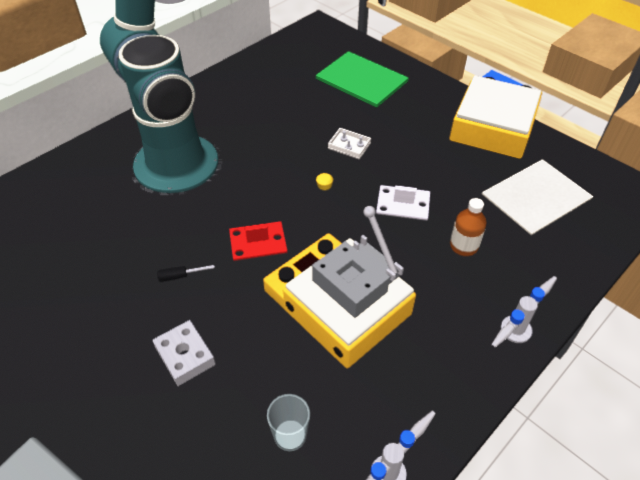

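View pics/side0.png

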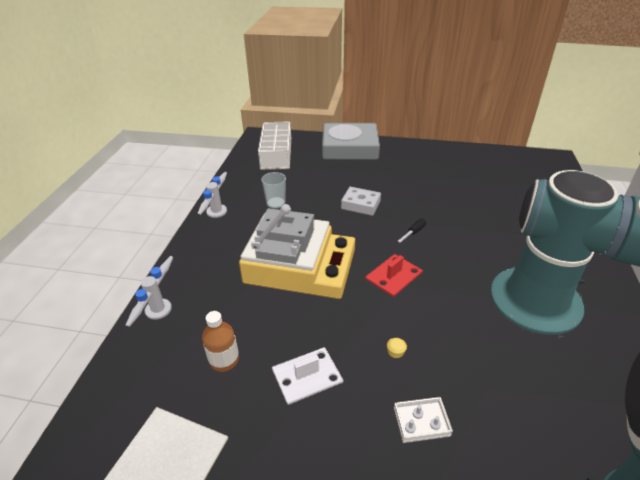

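Candidates for the cover: the red plate at scene (258,240) / side (395,273), and the grey-white plate at scene (403,202) / side (308,375). The steel block at (183,350) has no grip. The aluminium-coloured plate at (403,202) fits the description. I'll confirm in enlarged crops, which I also need for measuring.

Run:
```python
import cv2
a=cv2.imread("pics/scene0.png");b=cv2.imread("pics/side0.png")
cv2.imwrite("pics/c1.png",cv2.resize(a[175:325,260:460],None,fx=4,fy=4,interpolation=cv2.INTER_CUBIC))
l=cv2.resize(b[195:295,235:368],None,fx=3,fy=3,interpolation=cv2.INTER_CUBIC)
r=cv2.resize(b[330:430,240:373],None,fx=3,fy=3,interpolation=cv2.INTER_CUBIC)
import numpy as np
cv2.imwrite("pics/c2.png",cv2.resize(np.vstack([l,r]),None,fx=1,fy=1))
```

```text
(no output)
```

View pics/c1.png

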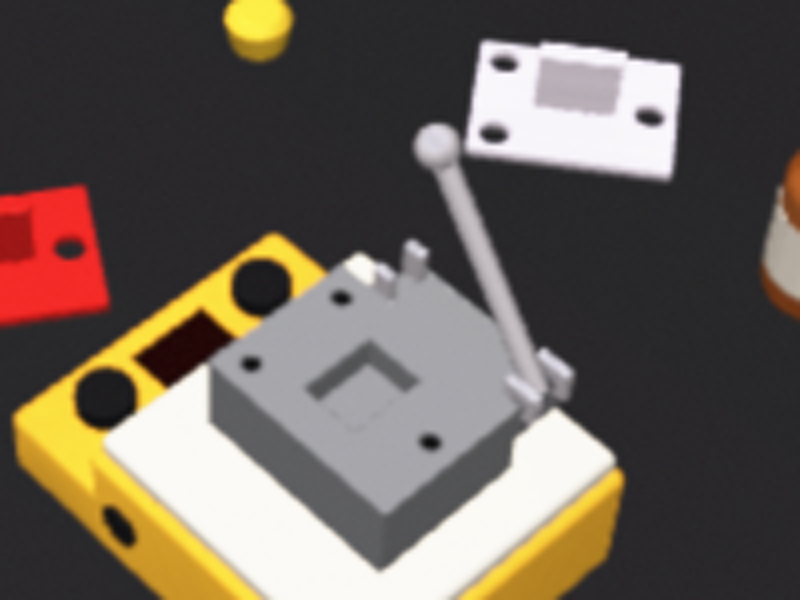

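View pics/c2.png

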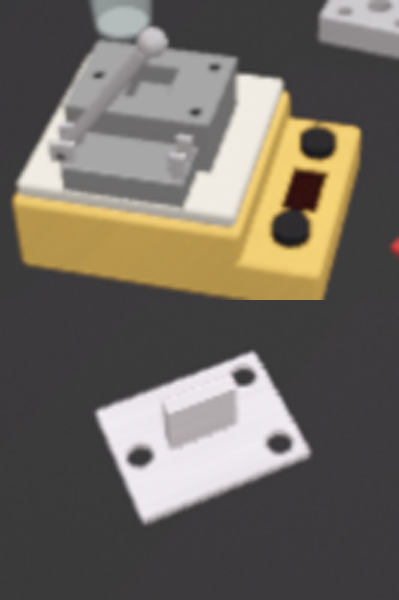

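The crops confirm the plain aluminium plate with its upright grip. Its holes in the scene crop are a (494,133), b (505,64) and c (650,117). The block holes are a (251,363), b (342,298) and c (430,442), and the latch knob is at (437,146). Next I fit the poses from both cameras.

```bash
cat > h.py <<'E'
import numpy as np,cv2
from scipy.optimize import least_squares
from scipy.spatial.transform import Rotation as R
def proj(P,c):
    A=R.from_rotvec(c["attitude"]).as_matrix(); T=-A.T@c["origin"]
    K=np.array([[c["fx"],0,c["cx"]],[0,c["fy"],c["cy"]],[0,0,1]])
    return cv2.projectPoints(np.atleast_2d(np.float64(P)),cv2.Rodrigues(A.T)[0],T,K,c["dist"])[0][:,0]
def W(p,pts):
    c,s=np.cos(p[2]),np.sin(p[2]); return np.atleast_2d(pts)@np.array([[c,s,0],[-s,c,0],[0,0,1]])+[p[0],p[1],0]
def fit(obs,p0): # obs: list (cam, pts, px)
    f=lambda p:np.concatenate([(proj(W(p,a),c)-b).ravel() for c,a,b in obs])
    r=least_squares(f,p0); return r.x,r.fun.reshape(-1,2).round(1)
H=np.array([[-45,-30,0],[-45,30,0],[45,0,0]])/1e3
E
cat > m.py <<'E'
from h import *; import pickle
d=pickle.load(open("cams0.pkl","rb")); s,e=d["scene"],d["side"]
S=lambda a:(np.array(a)-1.5)/4+[260,175]
E1=lambda a:(np.array(a)-1)/3+[235,195]
E2=lambda a:(np.array(a)-[1,301])/3+[240,330]
top=H+[0,0,.14]; Bc=np.array([[-60,-45,140],[60,-45,140]])/1e3
os=[(s,np.vstack([top,Bc]),S([[251,363],[342,298],[430,442],[210,365],[388,512]]))]
oe=[(e,top,E1([[215,67],[196,112],[99,75]]))]
for o in (os,oe,os+oe): print("block",*fit(o,[.6,.15,.2]))
p=fit(os+oe,[.6,.15,.2])[0]
def kn(q): return W(p,[.05-.135*np.cos(q),.07,.121+.135*np.sin(q)])
r=least_squares(lambda q:np.concatenate([proj(kn(q[0]),s)[0]-S([437,146]),proj(kn(q[0]),e)[0]-E1([153,40])]),[.8])
print("latch",r.x,r.fun.round(1),kn(r.x[0]),"hinge",W(p,[.05,.07,.121]),"closed",kn(0))
ct=H+[0,0,.006]; C=np.array([[-60,45,6],[60,45,6],[60,-45,6],[-60,-45,6]])/1e3
os=[(s,np.vstack([ct,C]),S([[494,133],[505,64],[650,117],[482,40],[682,64],[668,178],[467,150]]))]
oe=[(e,np.vstack([ct,C[[0,1,2,3]]]),E2([[244,377],[279,443],[140,456],[310,455],[146,523],[97,411],[256,352]]))]
for o in (os,oe,os+oe): print("cover",*fit(o,[.5,.4,1]))
E
python3 m.py
```

```text
block [ 0.6189858  -0.02696306 -0.04188839] [[ 0.3  0.2]
 [-0.2 -0.3]
 [ 0.6 -0.3]
 [-0.6 -0.6]
 [-0.1  0.9]]
block [ 0.61754799 -0.02245236 -0.04878769] [[-0.  0.]
 [ 0. -0.]
 [ 0. -0.]]
block [ 0.61866582 -0.02624305 -0.04314591] [[ 0.4 -0.2]
 [-0.  -0.6]
 [ 0.7 -0.6]
 [-0.5 -0.9]
 [ 0.   0.6]
 [-0.2 -1. ]
 [-0.  -1.1]
 [-0.  -0.9]]
latch [0.96343812] [ 0.2  0.  -0.   0.3] [[0.59466575 0.0448583  0.2318564 ]] hinge [[0.67163857 0.04153518 0.121     ]] closed [[0.53676421 0.04735807 0.121     ]]
cover [0.50466457 0.29432197 0.59292881] [[-0.   0.1]
 [-0.  -0.4]
 [-0.   0. ]
 [ 0.3  0.6]
 [-0.5  0.9]
 [ 0.6 -0.6]
 [-0.3 -0.4]]
cover [0.50260967 0.29969409 0.59695845] [[ 0.1 -0.1]
 [ 0.5  0.2]
 [ 0.3  0.2]
 [ 0.  -0.6]
 [-0.7 -0.8]
 [ 0.2  0.6]
 [-0.4  0.6]]
cover [0.50312653 0.29777362 0.59568222] [[ 0.5 -1. ]
 [ 0.4 -1.4]
 [ 0.4 -1.1]
 [ 0.7 -0.4]
 [-0.2 -0.2]
 [ 1.  -1.8]
 [ 0.2 -1.5]
 [ 0.1 -0.8]
 [ 0.4 -0.6]
 [ 0.2 -0.6]
 [-0.1 -1.4]
 [-0.8 -1.8]
 [ 0.2 -0.3]
 [-0.4 -0.2]]
```

```bash
cat >> h.py <<'E'
def delta(pos,yang): # tool-frame shift [m] and turn [deg] to tool-down pose with tool y at world angle yang
    from workcell import readout
    s=readout.read_state(); A=R.from_rotvec(s["tcp_rot"]).as_matrix()
    a=np.radians(yang); y=np.array([np.cos(a),np.sin(a),0]); z=np.array([0,0,-1.]); B=np.c_[np.cross(y,z),y,z]
    print("t",round(s["time"],2),"tcp",s["tool_pos"].round(4),"yang",np.degrees(np.arctan2(A[1,1],A[0,1])).round(2),"F",s["wrist_force"].round(1),"w",round(s["width"],3),"grip",s["grip_force"])
    print("delta",(A.T@(np.array(pos)-s["tool_pos"])).round(4),"turn",np.degrees(R.from_matrix(A.T@B).as_rotvec()).round(2))
E
python3 -c "
from h import *
delta([.595,.045,.31],87.5)"
```

```text
t 0.15 tcp [0.1516 0.6572 0.2472] yang 77.01 F [ 0.8  0.4 -0.3] w 1.001 grip 0.0
delta [-0.5697 -0.497  -0.0619] turn [-1.000e-01 -1.000e-02 -1.049e+01]
```

Request:
jog_arm(deltas=[0,0,-0.06,0,0,0,0,-0.035,-0.031,-0.06,0,0,-2,0,-0.07,-0.061,-0.06,0,0,-4,0,-0.105,-0.092,-0.06,0,0,-6,0,-0.14,-0.122,-0.06,0,0,-8,0,-0.175,-0.153,-0.06,0,0,-10,0,-0.21,-0.183,-0.06,0,0,-10.5,0,-0.24,-0.21,-0.06,0,0,-10.5,0])

```text
time: 0.95
tool_pos: [0.3392, 0.397, 0.308]
tcp_rot: [0.069, 3.141, -0.001]
wrist_force: [0.8, -0.0, 1.3]
width: 0.5
grip_force: 0.0
```

```bash
python3 -c "
from h import *
delta([.595,.045,.31],87.5)"
```

```text
t 0.95 tcp [0.3392 0.397  0.308 ] yang 87.5 F [ 0.8 -0.   1.3] w 0.5 grip 0.0
delta [-0.2709 -0.3405 -0.0018] turn [-0.02  0.01 -0.  ]
```

Request:
jog_arm(deltas=[-0.035,-0.045,0,0,0,0,0.4,-0.07,-0.089,0,0,0,0,0.4,-0.105,-0.132,0,0,0,0,0.4,-0.14,-0.176,0,0,0,0,0.4,-0.175,-0.22,0,0,0,0,0.4,-0.21,-0.264,0,0,0,0,0.4,-0.245,-0.308,0,0,0,0,0.4,-0.27,-0.34,0,0,0,0,0.4])

```text
time: 1.75
tool_pos: [0.5741, 0.0735, 0.3081]
tcp_rot: [-0.069, -3.141, -0.0]
wrist_force: [1.4, 0.2, 0.9]
width: 0.7
grip_force: 0.0
```

Run:
```python
from h import *
from workcell import read_camera
import pickle
c=read_camera("wrist"); cv2.imwrite("pics/w1.png",c["color"]); pickle.dump(c,open("w1.pkl","wb"))
delta([.595,.045,.234],87.5)
p=[.6187,-.0262,-.0431]
print("pred holes",proj(W(p,H+[0,0,.14]),c).round(0).tolist(),"knob",proj([.5947,.0449,.2319],c).round(0))
```

```text
t 1.8 tcp [0.5781 0.0671 0.3077] yang 87.28 F [ 4.9 -4.4 -0.3] w 0.699 grip 0.0
delta [-0.0177 -0.0208  0.0739] turn [-0.32  0.2  -0.22]
pred holes [[144.0, 227.0], [225.0, 227.0], [196.0, 337.0]] knob [[266. 306.]]
```

View pics/w1.png

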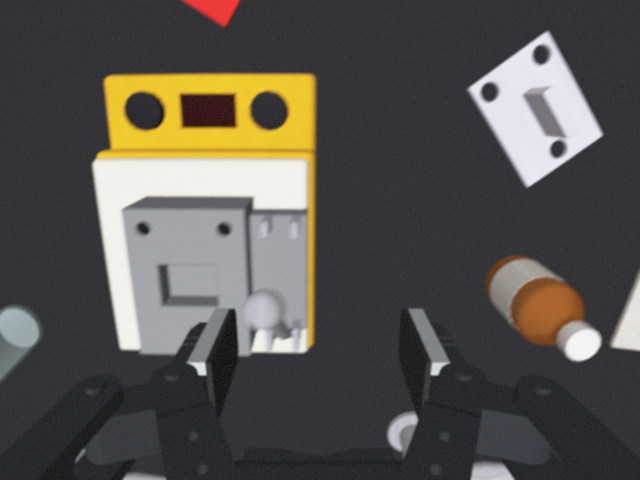

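Request:
jog_arm(deltas=[0,0,0,0,0,0,0.4,0,0,0.025,0,0,0,0.4,0,0,0.05,0,0,0,0.2,0,0,0.078,0,0,0,-0.2,0,0,0.078,0,0,0,-0.5,0,0,0.078,0,0,0,-0.9,0,0,0.078,0,0,0,-0.9,0,0,0.078,0,0,0,-0.9], squeeze=20)

```text
time: 2.6
tool_pos: [0.5745, 0.0759, 0.2325]
tcp_rot: [0.068, 3.137, 0.001]
wrist_force: [0.2, 0.2, 0.8]
width: 0.05
grip_force: 0.0
```

Request:
jog_arm(deltas=[0,0,0,0,0,0,-0.9,0,0,0,0,0,0,-0.9])

```text
time: 2.8
tool_pos: [0.5739, 0.0755, 0.2313]
tcp_rot: [0.068, 3.139, 0.0]
wrist_force: [-0.0, -0.8, -0.3]
width: 0.049
grip_force: 0.0
```

Run:
```python
from h import *
p=[.6187,-.0262,-.0431]
delta([.595,.045,.230],87.5)
from workcell import readout
k=readout.read_state()["tool_pos"]; h=W(p,[.05,.07,.121])[0]
v=k-h; print("radius",np.hypot(v[0],v[2]+.002),"angle",np.arctan2(v[2]+.002,-v[0]))
a0=np.arctan2(v[2]+.002,-v[0])
# arc in tool axes: tool x ~ -world x, z ~ -world z
for a in np.linspace(a0,0,13)[1:]: print(round(.135*(np.cos(a)-np.cos(a0)),4),round(.135*(np.sin(a0)-np.sin(a)),4))
```

```text
t 2.8 tcp [0.5739 0.0755 0.2313] yang 87.5 F [-0.  -0.8 -0.3] w 0.049 grip 0.0
delta [-0.0224 -0.0296  0.0014] turn [0.01 0.1  0.  ]
radius 0.1489174902424223 angle 0.8545434382092714
0.007 0.0066
0.0136 0.0136
0.0196 0.0211
0.025 0.029
0.0299 0.0373
0.0342 0.0459
0.0379 0.0548
0.0409 0.0639
0.0433 0.0732
0.045 0.0827
0.046 0.0922
0.0464 0.1018
```

The speed limit cut the last traverse short by 30 mm, so I closed beside the knob. I'll raise, move over it and look again.

Request:
jog_arm(deltas=[0,0,-0.035,0,0,0,-0.9,0,0,-0.07,0,0,0,-0.9,-0.011,-0.015,-0.07,0,0,0,0.4,-0.022,-0.03,-0.07,0,0,0,0.4,-0.022,-0.03,-0.07,0,0,0,0.4,-0.022,-0.03,-0.07,0,0,0,0.4,-0.022,-0.03,-0.07,0,0,0,0.4])

```text
time: 3.5
tool_pos: [0.5933, 0.0444, 0.2987]
tcp_rot: [-0.069, -3.138, -0.0]
wrist_force: [0.5, 0.7, 0.5]
width: 0.701
grip_force: 0.0
```

Run:
```python
from h import *
from workcell import read_camera
import pickle
delta([.595,.045,.230],87.5)
c=read_camera("wrist"); cv2.imwrite("pics/w2.png",c["color"]); pickle.dump(c,open("w2.pkl","wb"))
p=[.6187,-.0262,-.0431]
print("pred holes",proj(W(p,H+[0,0,.14]),c).round(1).tolist(),"knob",proj([.5947,.0449,.2319],c).round(1),"cover holes",proj(W([.5031,.2978,.5957],H+[0,0,.006]),c).round(1).tolist())
```

```text
t 3.5 tcp [0.5933 0.0444 0.2987] yang 87.48 F [0.5 0.7 0.5] w 0.701 grip 0.0
delta [-0.0019  0.0006  0.0687] turn [ 0.01 -0.17 -0.02]
pred holes [[174.9, 203.1], [261.3, 202.7], [226.7, 320.4]] knob [[320.1 277.3]] cover holes [[528.2, 67.6], [581.1, 29.7], [596.5, 128.1]]
```

View pics/w2.png

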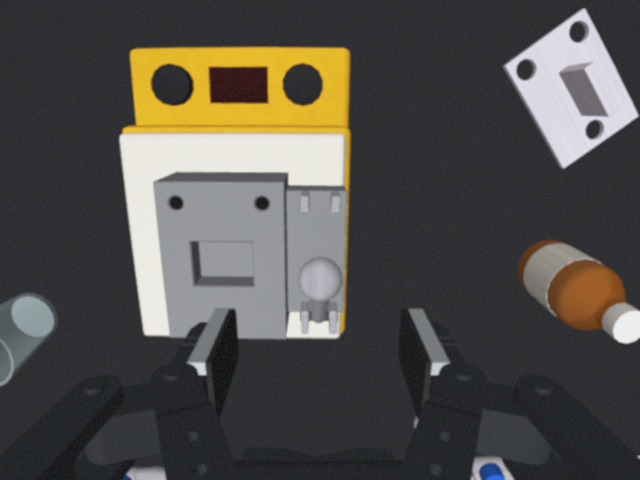

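The wrist view matches the fit: block holes at (176,203) and (262,203), knob at (320,278) and undisturbed, centred between the fingers. Descend and grip.

Request:
jog_arm(deltas=[-0.001,0,0.025,0,0,0,0.4,-0.001,0,0.05,0,0,0,0.4,-0.001,0,0.069,0,0,0,0.4,-0.001,0,0.069,0,0,0,0,-0.001,0,0.069,0,0,0,-0.5,-0.001,0,0.069,0,0,0,-0.9,-0.001,0,0.069,0,0,0,-0.9,-0.001,0,0.069,0,0,0,-0.9], squeeze=20)

```text
time: 4.35
tool_pos: [0.5959, 0.0451, 0.2327]
tcp_rot: [0.068, 3.138, 0.002]
wrist_force: [0.5, 3.4, -0.6]
width: 0.241
grip_force: 19.8
```

Run:
```python
from h import *
p=[.6187,-.0262,-.0431]
delta([.595,.045,.230],87.5)
from workcell import readout
k=readout.read_state()["tool_pos"]; h=W(p,[.05,.07,.121])[0]
v=k-h; a0=np.arctan2(v[2]+.002,-v[0]); print("radius",np.hypot(v[0],v[2]+.002),"angle",a0)
for a in np.linspace(a0,0,15)[1:]: print(round(.135*(np.cos(a)-np.cos(a0)),4),round(.135*(np.sin(a0)-np.sin(a)),4))
```

```text
t 4.35 tcp [0.5959 0.0451 0.2327] yang 87.51 F [ 0.5  3.4 -0.6] w 0.241 grip 19.814557135105133
delta [ 0.0009 -0.0002  0.0027] turn [0.07 0.14 0.01]
radius 0.13664275539416193 angle 0.9826710053159623
0.0077 0.0055
0.015 0.0116
0.0218 0.0181
0.0282 0.0252
0.034 0.0326
0.0394 0.0404
0.0441 0.0486
0.0483 0.0571
0.0519 0.0659
0.0548 0.0749
0.0571 0.0841
0.0588 0.0934
0.0598 0.1028
0.0601 0.1123
```

Request:
jog_arm(deltas=[0.008,0,0.006,0,0,0,-0.9,0.015,0,0.012,0,0,0,-0.9,0.022,0,0.018,0,0,0,-0.9,0.028,0,0.025,0,0,0,-0.9,0.034,0,0.033,0,0,0,-0.9,0.039,0,0.04,0,0,0,-0.9,0.044,0,0.048,0,0,0,-0.9,0.048,0,0.057,0,0,0,-0.9])

```text
time: 5.15
tool_pos: [0.5465, 0.0476, 0.174]
tcp_rot: [0.069, 3.14, 0.003]
wrist_force: [0.6, 6.7, 0.6]
width: 0.24
grip_force: 20.1
```

Request:
jog_arm(deltas=[0.004,0,0.009,0,0,0,-0.9,0.007,0,0.018,0,0,0,-0.9,0.009,0,0.027,0,0,0,-0.9,0.011,0,0.036,0,0,0,-0.9,0.012,0,0.046,0,0,0,-0.9,0.012,0,0.053,0,0,0,-0.9,0.012,0,0.053,0,0,0,-0.9])

```text
time: 5.85
tool_pos: [0.5341, 0.0482, 0.1202]
tcp_rot: [-0.069, -3.14, -0.003]
wrist_force: [0.6, 8.1, -0.1]
width: 0.236
grip_force: 20.3
```

Run:
```python
from h import *
delta([.5368,.0474,.119],87.5)
```

```text
t 5.85 tcp [0.5341 0.0482 0.1202] yang 87.48 F [ 0.6  8.1 -0.1] w 0.236 grip 20.325958728790283
delta [-0.0027 -0.0007  0.0012] turn [ 0.11 -0.04 -0.02]
```

Request:
jog_arm(deltas=[0,0,0.002,0,0,0,-0.9,0,0,0.003,0,0,0,-0.9,0,0,0.003,0,0,0,-0.9])

```text
time: 6.15
tool_pos: [0.5342, 0.0483, 0.1195]
tcp_rot: [-0.069, -3.14, -0.003]
wrist_force: [-5.0, 7.5, 10.3]
width: 0.237
grip_force: 20.9
```

Request:
jog_arm(deltas=[0,0,-0.002,0,0,0,0,0,0,-0.002,0,0,0,0.4,0,0,-0.002,0,0,0,0.4,0,0,-0.04,0,0,0,0.4,0,0,-0.08,0,0,0,0.4,0,0,-0.12,0,0,0,0.4,0,0,-0.15,0,0,0,0.4,0,0,-0.15,0,0,0,0.4])

```text
time: 6.95
tool_pos: [0.5381, 0.0467, 0.2739]
tcp_rot: [0.069, 3.131, -0.0]
wrist_force: [0.2, -0.6, 0.1]
width: 0.701
grip_force: 0.0
```

Run:
```python
from h import *
from workcell import read_camera
c=read_camera("scene"); s=read_camera("side")
A=cv2.resize(c["color"][205:325,300:420],None,fx=4,fy=4); B=cv2.resize(s["color"][195:295,240:320],None,fx=4,fy=4)
cv2.imwrite("pics/l1.png",np.hstack([A,cv2.copyMakeBorder(B,0,80,0,0,0)]))
p=[.6187,-.0262,-.0431]
for q in (0,.08,.2):
    k=W(p,[.05-.135*np.cos(q),.07,.121+.135*np.sin(q)])
    print(q,"scene crop",((proj(k,c)-[300,205])*4).round(),"side crop",((proj(k,s)-[240,195])*4+[480,0]).round())
delta([.505,.296,.25],124.1)
```

```text
0 scene crop [[179. 112.]] side crop [[771. 220.]]
0.08 scene crop [[181.  98.]] side crop [[769. 206.]]
0.2 scene crop [[185.  80.]] side crop [[765. 184.]]
t 7.05 tcp [0.5353 0.0467 0.2687] yang 87.49 F [ 0.1 -0.5 -0.1] w 0.699 grip 0.0
delta [0.0413 0.2478 0.0185] turn [ -0.04   0.06 -36.61]
```

View pics/l1.png

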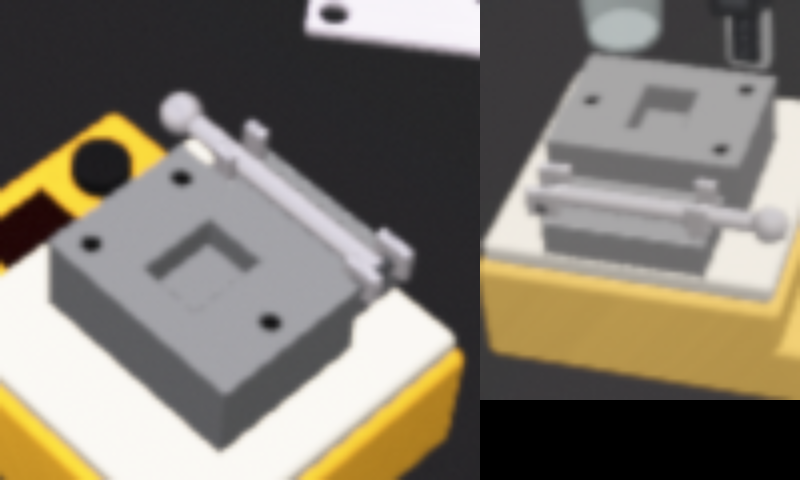

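The latch bar lies in the fork. The knob at (180,112) in the scene crop and (770,224) in the side crop matches angle 0. Now on to the cover.

Request:
jog_arm(deltas=[0.006,0.035,0,0,0,-5,0.4,0.012,0.07,0,0,0,-10,0.4,0.018,0.105,0,0,0,-15,0.4,0.024,0.14,0,0,0,-20,0.4,0.03,0.175,0,0,0,-25,0.4,0.036,0.21,0,0,0,-30,0.4,0.041,0.248,0,0,0,-36.6,0.4,0.041,0.248,0,0,0,-36.6,0.4])

```text
time: 7.85
tool_pos: [0.503, 0.2997, 0.2652]
tcp_rot: [0.929, -2.997, -0.001]
wrist_force: [0.4, -0.5, -0.3]
width: 0.698
grip_force: 0.0
```

Request:
jog_arm(deltas=[0,0,0,0,0,0,0.4,0,0,0,0,0,0,0.4])

```text
time: 8.05
tool_pos: [0.5044, 0.2954, 0.2665]
tcp_rot: [0.919, -3.001, 0.002]
wrist_force: [-0.4, 0.7, -0.6]
width: 0.698
grip_force: 0.0
```

Run:
```python
from h import *
from workcell import read_camera
import pickle
c=read_camera("wrist"); pickle.dump(c,open("w3.pkl","wb")); cv2.imwrite("pics/w3.png",c["color"])
delta([.505,.296,.15],124.1)
print(proj(W([.505,.296,.5957],H+[0,0,.006]),c).round(1).tolist(),proj([.505,.296,.05],c))
```

```text
t 8.1 tcp [0.5047 0.2952 0.267 ] yang 124.01 F [-0.4 -0.6 -0.8] w 0.698 grip 0.0
delta [-0.001   0.0005  0.117 ] turn [-0.02 -0.13 -0.09]
[[285.7, 149.8], [352.4, 149.7], [319.2, 245.1]] [[319.26201053 209.4041674 ]]
```

View pics/w3.png

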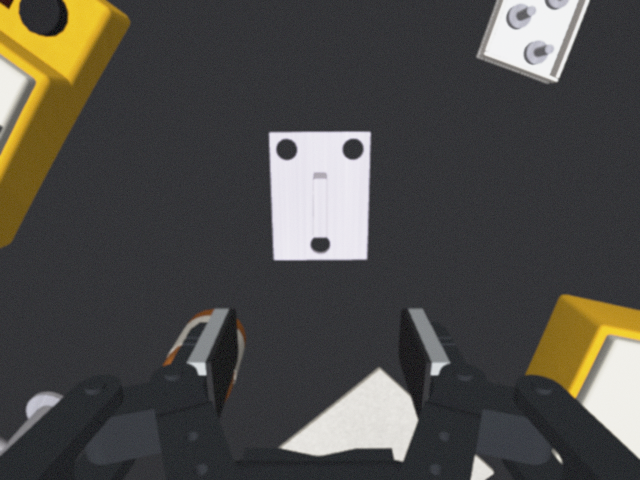

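The cover is centred and square to the jaws: holes at (286,149), (353,149) and (320,244), as predicted. I'll check clearance to the bottle seen at (200,350).

Run:
```python
from h import *
import pickle
d=pickle.load(open("cams0.pkl","rb"))
# bottle axis: scene px mid-body (467,232), side (221,350) at z~.05 ; solve x,y
obs=[(d["scene"],[0,0,.05],np.array([467,232.])),(d["side"],[0,0,.05],np.array([221,345.]))]
f=lambda p:np.concatenate([(proj([p[0],p[1],p[2]],c)[0]-b) for c,_,b in obs])
r=least_squares(f,[.6,.4,.05]); print(r.x,r.fun)
v=r.x[:2]-[.505,.296]; a=np.radians(124.0); print("tool y",v@[np.cos(a),np.sin(a)],"tool x",v@[-np.sin(a),np.cos(a)])
delta([.5052,.2952,.029],124.1)
```

```text
[0.68550002 0.28750977 0.04565178] [ 0.31685969  0.06523625  0.30249424 -0.04889068]
tool y -0.10797305005972448 tool x -0.14489362620744373
t 8.1 tcp [0.5047 0.2952 0.267 ] yang 124.01 F [-0.4 -0.6 -0.8] w 0.698 grip 0.0
delta [-0.001  -0.0003  0.238 ] turn [-0.02 -0.13 -0.09]
```

Request:
jog_arm(deltas=[0,0,0.04,0,0,0,0.3,0,0,0.08,0,0,0,0.3,0,0,0.12,0,0,0,0.3,0,0,0.16,0,0,0,0.3,0,0,0.19,0,0,0,0.3,0,0,0.215,0,0,0,0.3,0,0,0.235,0,0,0,0.3,0,0,0.235,0,0,0,0.3], squeeze=50)

```text
time: 8.9
tool_pos: [0.5024, 0.2937, 0.0298]
tcp_rot: [0.916, -2.998, 0.003]
wrist_force: [-1.1, 0.1, -0.6]
width: 0.65
grip_force: 0.0
```

Request:
jog_arm(deltas=[0,0,0,0,0,0,0.3,0,0,0,0,0,0,0,0,0,0,0,0,0,-0.5,0,0,0,0,0,0,-1,0,0,0,0,0,0,-1,0,0,0,0,0,0,-1,0,0,0,0,0,0,-1])

```text
time: 9.6
tool_pos: [0.506, 0.2972, 0.0348]
tcp_rot: [-0.921, 3.001, 0.001]
wrist_force: [-1.1, -0.8, 5.9]
width: 0.132
grip_force: 50.3
```

Request:
jog_arm(deltas=[0,0,-0.02,0,0,0,-1,0,0,-0.05,0,0,0,-1,0,0,-0.085,0,0,0,-1,0,0,-0.12,0,0,0,-1,0,0,-0.155,0,0,0,-1,0,0,-0.19,0,0,0,-1,0,0,-0.215,0,0,0,-1,0,0,-0.215,0,0,0,-1])

```text
time: 10.4
tool_pos: [0.507, 0.2978, 0.2528]
tcp_rot: [-0.919, 2.996, 0.002]
wrist_force: [-0.2, 0.9, -1.3]
width: 0.132
grip_force: 49.2
```

```bash
python3 -c "
from h import *
delta([.6187,-.0262,.25],87.5)"
```

```text
t 10.4 tcp [0.507  0.2978 0.2528] yang 124.12 F [-0.2  0.9 -1.3] w 0.132 grip 49.20393168926239
delta [ 0.0893 -0.3309  0.0024] turn [ 0.1   0.46 36.62]
```

Request:
jog_arm(deltas=[0.005,-0.018,0,0,0,2,-1,0.012,-0.045,0,0,0,5,-1,0.02,-0.073,0,0,0,8,-1,0.027,-0.1,0,0,0,11,-1,0.034,-0.128,0,0,0,14,-1,0.042,-0.155,0,0,0,17,-1,0.049,-0.182,0,0,0,20,-1,0.057,-0.21,0,0,0,23,-1])

```text
time: 11.2
tool_pos: [0.5743, 0.0896, 0.2451]
tcp_rot: [0.301, -3.123, 0.0]
wrist_force: [1.3, 0.7, -2.8]
width: 0.134
grip_force: 49.1
```

```bash
python3 -c "
from h import *
delta([.6187,-.0262,.25],87.5)"
```

```text
t 11.2 tcp [0.5743 0.0896 0.2451] yang 101.0 F [ 1.3  0.7 -2.8] w 0.134 grip 49.14242148399353
delta [-0.0215 -0.1222 -0.005 ] turn [-1.00e-02 -2.50e-01  1.35e+01]
```

Request:
jog_arm(deltas=[-0.005,-0.028,0,0,0,3,-1,-0.01,-0.055,0,0,0,6,-1,-0.015,-0.08,0,0,0,9,-1,-0.019,-0.105,0,0,0,12,-1,-0.0215,-0.122,0,0,0,13.5,-1,-0.0215,-0.122,0,0,0,13.5,-1,-0.0215,-0.122,0,0,0,13.5,-1,-0.0215,-0.122,0,0,0,13.5,-1])

```text
time: 12.0
tool_pos: [0.6195, -0.0239, 0.2475]
tcp_rot: [-0.064, -3.14, -0.001]
wrist_force: [-0.3, 0.4, -1.6]
width: 0.133
grip_force: 49.2
```

```bash
python3 -c "
from h import *
delta([.6187,-.0262,.191],87.5)"
```

```text
t 12.0 tcp [ 0.6195 -0.0239  0.2475] yang 87.66 F [-0.3  0.4 -1.6] w 0.133 grip 49.21081244945526
delta [ 0.0006 -0.0023  0.0565] turn [ 0.03 -0.08  0.16]
```

Request:
jog_arm(deltas=[0,-0.001,0.01,0,0,0,-1,0,-0.002,0.02,0,0,0,-1,0,-0.002,0.03,0,0,0,-1,0,-0.002,0.04,0,0,0,-1,0,-0.002,0.048,0,0,0,-1,0,-0.002,0.054,0,0,0,-1,0,-0.002,0.054,0,0,0,-1,0,-0.002,0.054,0,0,0,-1])

```text
time: 12.8
tool_pos: [0.6201, -0.0269, 0.1943]
tcp_rot: [0.066, 3.141, -0.0]
wrist_force: [1.7, -0.1, -2.0]
width: 0.135
grip_force: 49.2
```

Run:
```python
from h import *
from workcell import read_camera
import pickle
c=read_camera("scene"); s=read_camera("side"); w=read_camera("wrist"); pickle.dump([c,s,w],open("f1.pkl","wb"))
A=cv2.resize(c["color"][195:325,300:430],None,fx=4,fy=4,interpolation=cv2.INTER_CUBIC); B=cv2.resize(s["color"][170:300,245:315],None,fx=4,fy=4,interpolation=cv2.INTER_CUBIC)
cv2.imwrite("pics/f1.png",np.hstack([A,B]))
delta([.6187,-.0262,.191],87.5)
p=[.6187,-.0262,-.0431]
for z in (.155,.161): 
  print("scene",((proj(W(p,H+[0,0,z]),c)-[300,195])*4+1.5).round().tolist(),"side",((proj(W(p,H+[0,0,z]),s)-[245,170])*4+[521.5,1.5]).round().tolist())
```

```text
t 12.95 tcp [ 0.6205 -0.0269  0.1951] yang 87.6 F [ 0.6  0.4 -2.3] w 0.133 grip 49.18974280357361
delta [0.0019 0.0006 0.004 ] turn [-0.    0.08  0.1 ]
scene [[93.0, 263.0], [183.0, 196.0], [275.0, 340.0]] side [[765.0, 166.0], [740.0, 225.0], [610.0, 177.0]]
scene [[93.0, 255.0], [184.0, 188.0], [276.0, 332.0]] side [[765.0, 158.0], [740.0, 217.0], [609.0, 169.0]]
```

View pics/f1.png

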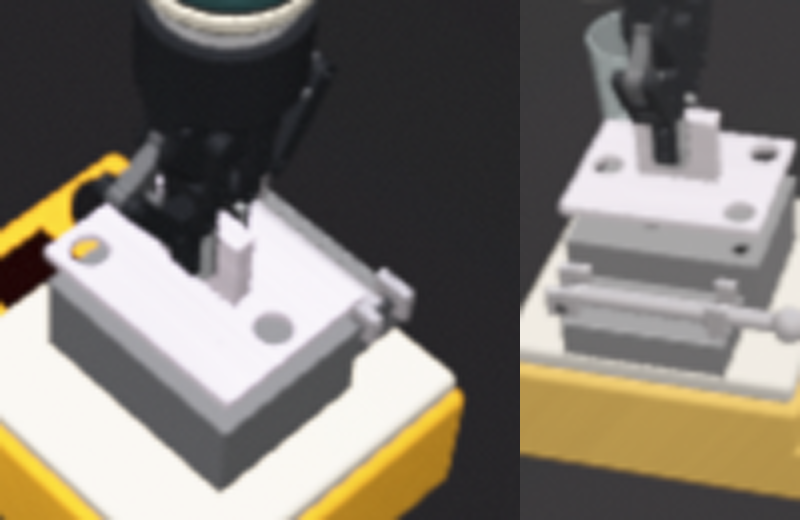

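Run:
```python
from h import *
import pickle
c,s,w=pickle.load(open("f1.pkl","rb"))
S=lambda a:(np.array(a)-1.5)/4+[300,195]
E=lambda a:(np.array(a)-[521.5,1.5])/4+[245,170]
obs=[(c,H[[0,2]],S([[90,250],[273,327]])),(s,H,E([[764,155],[740,212],[608,165]]))]
for o in (obs,obs[:1],obs[1:]):
  f=lambda p:np.concatenate([(proj(W(p,a+[0,0,p[3]]),k)-b).ravel() for k,a,b in o])
  r=least_squares(f,[.62,-.026,-.043,.163]); print(r.x.round(4),r.fun.reshape(-1,2).round(1).tolist())
# block reference, same cameras, block holes from f0 fit, z free
d=pickle.load(open("cams0.pkl","rb"))
ob=[(d["scene"],H,(np.array([[251,363],[342,298],[430,442]])-1.5)/4+[260,175]),(d["side"],H,(np.array([[215,67],[196,112],[99,75]])-1)/3+[235,195])]
for o in (ob,ob[:1],ob[1:]):
  f=lambda p:np.concatenate([(proj(W(p,a+[0,0,p[3]]),k)-b).ravel() for k,a,b in o])
  r=least_squares(f,[.62,-.026,-.043,.14]); print("blk",r.x.round(4),r.fun.reshape(-1,2).round(1).tolist())
delta([.62,-.026,.19],87.5)
```

```text
[ 0.618  -0.0266 -0.0454  0.1642] [[0.4, 0.1], [0.4, 0.3], [0.5, -0.4], [0.2, 0.2], [0.4, -0.2]]
[ 0.6165 -0.026  -0.0407  0.1628] [[0.0, 0.0], [0.0, 0.0]]
[ 0.6197 -0.029  -0.0377  0.1617] [[-0.0, -0.3], [-0.1, 0.2], [0.1, 0.1]]
blk [ 0.618  -0.0261 -0.0549  0.1375] [[0.3, 0.2], [0.0, -0.0], [0.2, 0.1], [0.2, 0.0], [0.1, -0.1], [0.4, -0.2]]
blk [ 0.618  -0.0267 -0.058   0.1383] [[0.1, 0.0], [-0.1, -0.1], [-0.0, 0.1]]
blk [ 0.6173 -0.0215 -0.049   0.1407] [[-0.0, 0.0], [0.0, 0.0], [-0.0, -0.0]]
t 12.95 tcp [ 0.6205 -0.0269  0.1951] yang 87.6 F [ 0.6  0.4 -2.3] w 0.133 grip 49.18974280357361
delta [0.0006 0.0009 0.0051] turn [-0.    0.08  0.1 ]
```

Cover and block hole fits agree to within about 1 mm and 0.01 rad (cover 0.618, -0.0266; block 0.618, -0.0261). The underside is about 20 mm above the block. I'll lower slightly, settle and hand in.

Request:
jog_arm(deltas=[0,0.0005,0.002,0,0,0,-1,0,0.0005,0.004,0,0,0,-1,0,0.0005,0.004,0,0,0,-1,0,0.0005,0.004,0,0,0,-1,0,0.0005,0.004,0,0,0,-1,0,0.0005,0.004,0,0,0,-1,0,0.0005,0.004,0,0,0,-1])

```text
time: 13.65
tool_pos: [0.6201, -0.0263, 0.1903]
tcp_rot: [0.066, 3.141, -0.0]
wrist_force: [-0.4, -0.6, -2.4]
width: 0.133
grip_force: 49.2
```

```bash
python3 -c "
from h import *
delta([.6187,-.0262,.191],87.5)
from workcell import finish_job
print(finish_job())"
```

```text
t 13.65 tcp [ 0.6201 -0.0263  0.1903] yang 87.6 F [-0.4 -0.6 -2.4] w 0.133 grip 49.19150948524475
delta [ 0.0014  0.0001 -0.0007] turn [-0.    0.01  0.1 ]
the job is handed in; nothing more can be done
None
```

I handed the job in at 13.65 s with the latch shut in its catch and the aluminium cover held level about 15 mm above the block, its holes within about 1–2 mm of the threaded holes by camera fit; no verdict came back.

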